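# Half-light check on the photometer

## Robot

A 7-joint arm with a two-finger parallel gripper is mounted at the origin on the work surface. World frame = base frame: x ahead of the robot, y to its left, z up, the work surface at z = 0. Lengths are in m, angles in rad, forces in N, time in s.
With the tool pointing down it reaches from about 0.4 to 0.85 m from the base axis. Payload 4.5 kg.
Tool frame: the origin (TCP) lies at the very end of the fingers, on their centre line; the grasp point (between the pads) lies 19 mm behind it (r.grip_point_offset is the distance from the TCP to the grasp point, in m); z points along the fingers, y is the line along which they close (so a half turn about z gives the same grasp; the last joint's range is limited). The gripper opens to 88 mm and grips with 3 to 60 N. Pads are 18 mm wide; open, the fingers measure 123 mm over their backs; the gripper's body (75 mm by 187 mm) begins 45 mm behind the grasp point.
Start: joints at [-1.268, 0.689, -0.195, 1.565, 0.157, 0.902, -0.215], TCP at [0.166, 0.603, 0.239] pointing down, gripper open.
Joint ranges: [-3.01, 3.01], [-0.46, 2.08], [-1.47, 1.51], [0.13, 2.56], [-1, 4.14], [0.04, 2.09], [-2.66, 2.66]. Speed limits (rad/s): [2.57, 2.57, 3.14, 3.14, 3.14, 3.14, 3.14].

## Interface

Orientations are given as a unit quaternion [x, y, z, w].
In Python, from plant import r gives the robot as it stands.
- The arm moves only by the tool carry_out, never from a script. Its argument "rows" is a list of rows, each a list of 3 entries, a list of its own where there are three numbers: the shift along the tool's x, y, z in cm, then the turn, a rotation vector about the tool's x, y, z in degrees, then the closure, from 0 (fully open) to 1 (shut). A call has 1 to 12 rows; each row is the pose to reach, as a shift and turn from the pose commanded when the call began, along the tool's axes at that moment; what a row does not reach only later rows make up. A row lasts 1/10 s, in which the tool goes at most 50 mm and 8.59 degrees, less where a joint would pass 70% of its speed; a pose out of reach is approached as far as the arm can. A call with a gripper value outside its range is refused whole. The fingers move at their own pace and stop on an object; "newtons" is the grip in N (left out, the last holds). Time passes only in rows, so rows that repeat a pose let the fingers close. It gives the time, the measured TCP pose, the force, the opening and the grip force at its end, in the units of the state.
- r.get_state(): the state, without advancing time (a new reading comes with each control period).
- r.snapshot(name): name is "side" or "top" or "wrist"; returns a dict with "image" (480x640x3 uint8, red, green, blue), "fx", "fy", "cx", "cy" (pixels), "pose" (4x4, takes a point from camera to world coordinates). Camera axes: x right, y up, looking along -z (the intrinsics and any distortion apply to the point x, -y, -z); pixel columns grow to the right and rows downward; lengths in m; the calibration is good to about 2 mm. A picture is of the moment at which its call begins. There is no depth.
- r.finish_job(): hands the job in; it is judged then, once.
The state is a dict: "clock": time; "q": joint angles; "qd": joint speeds; "joint_torque": joint torques, N m; "tool_pos": TCP position; "eef_rot": TCP orientation; "contact_force": force on the tool from outside, world axes, zero at the start; "moment": the same for the moment, N m; "opening": opening from 0.0 (shut) to 1.0 (fully open); "finger_force": force on a finger pad.
Only numpy, scipy, OpenCV 4.12 (cv2) and the standard library are available. Lean on these libraries where they do the work, as an engineer would, in place of code of your own. Each camera call takes 0.05 s, during which the arm holds its last target. There are 200 camera calls.

## Task

Set up the photometer for a half-light check: with the lamp shutter still shut, slip the blue filter sleeve over the sensor post until it sits flat on the base plate, and let go of it. Then slide the shutter by its red knob against its spring to half travel (pointer on the green mark) and finish while still holding it there with the gripper, because it springs shut if released. Leave the other sleeves, the bottles and the jar where they stand.

Things in the scene. Friction and masses are not known exactly. Their poses are not given: they have to be found in the camera images.
- blue_sleeve: the sleeve to fit: blue tube sleeve standing on end, 40 mm outside diameter, 28 mm bore, 45 mm tall, about 50 g; origin at the centre of its underside on the table, z up along the bore
- blue_sleeve_mid (a point): centre of the blue sleeve: on its bore axis, 22.5 mm from either end; z along the bore
- orange_sleeve: orange, not wanted: tube sleeve standing on end, 40 mm outside diameter, 28 mm bore, 45 mm tall, about 50 g; origin at the centre of its underside on the table, z up along the bore
- black_sleeve: black, not wanted: tube sleeve standing on end, 40 mm outside diameter, 28 mm bore, 45 mm tall, about 50 g; origin at the centre of its underside on the table, z up along the bore
- station: photometer fixed to the bench, turned up to 0.4 rad: base plate 200 (x) by 260 (y) by 12 mm, origin at the centre of its underside, z up. Along its -y edge a white lamp housing 180 by 80 mm, top 82 mm above the bench (a black dial rises 10 mm more at x -65, y -100), +y face at y -40. Dark steel sensor post at x 30, y 90. Upright dark sliding shutter with a red knob at y -31
- post_seat (a point): foot of the sensor post: on its axis, at the top face of the base plate (12 mm above the bench); axes as the station's. The post is 24 mm in diameter and rises 60 mm above this point, its top 8 mm tapering to 16 mm. A seated sleeve's underside is level with this point
- shutter (a joint): opening of the shutter in m: 0 shut (where its spring keeps it at the start), 0.060 fully open, so half travel is 0.030. It slides along the station's -x direction (towards the robot). The spring resists with 3 N when shut, 7.5 N at half, 12 N fully open, plus about 0.3 N friction; it returns by itself when let go
- shutter_knob (a point): on the axis of the shutter's upright red knob, 18 mm in diameter, spanning from 23 mm below this point to 22 mm above it; 110 mm above the bench, free all round and above. Below the knob a 24 mm steel flange, 3 mm thick, whose underside is 26 mm below this point. It moves with the shutter; its axes are the station's. A thin red pointer below it runs over a scale on the housing top: black line shut, green line half, black line fully open
- half_mark (a point): fixed point where shutter_knob is when the shutter is at half travel (in line with the green mark)
- red_bottle: closed bottle standing on the bench, not to be moved, 66 mm diameter, 140 mm tall with its red cap; origin at the centre of its underside
- yellow_bottle: closed bottle standing on the bench, not to be moved, 72 mm diameter, 150 mm tall with its yellow cap; origin at the centre of its underside
- blue_bottle: closed bottle standing on the bench, not to be moved, 68 mm diameter, 160 mm tall with its blue cap; origin at the centre of its underside
- jar: small amber jar with black cap, not to be moved, 52 mm diameter, 60 mm tall; origin at the centre of its underside
There are look-alikes about, which are no part of the job. What is meant by the blue_sleeve is not purple, and is the smaller of those in its own colour.

How it is judged:
By the outcome, as a careful person would: the job done as asked, in the order asked, and still so for the second after the job is handed in, while the arm keeps its last pose, push and grip.
It also fails if it takes over 51 s, if anything falls off the work surface, if the arm or the gripper's body presses on something with over 40 N, if the wrist force passes 120 N, or if a joint passes its speed limit or range.

## Working session

There is one attempt and no reset: what is moved stays moved. The work goes in short steps, Python scripts to look and compute and a tool call to move; the robot and the scene stay as the last step left them, time stands still between calls to the robot, and variables do not carry over. Pictures are saved under pics/ and viewed, at most 10 in all, crops included, and the job is handed in when it is done.

Besides the shell and the picture viewer there is one more tool, called as name([rows], argument=value, ...), one row to a line, values as JSON. carry_out: Moves the arm, as the interface text tells. Its arguments: {"type":"object","properties":{"rows":{"type":"array"},"newtons":{"type":"number"}},"required":["rows"]}

```bash
mkdir -p pics; ls; python3 - <<'E'
from plant import r
import cv2, numpy as np, pickle
S={}
for n in("side","top","wrist"):
    s=r.snapshot(n);S[n]=s;cv2.imwrite(f"pics/{n}0.png",s["image"][...,::-1])
    print(n,s["fx"],s["fy"],s["cx"],s["cy"],[k for k in s]);print(np.round(s["pose"],4))
pickle.dump(S,open("s0.pkl","wb"))
a=r.get_state();print(a, r.grip_point_offset)
cv2.imwrite("pics/c0.png",np.hstack([S["top"]["image"],S["side"]["image"]])[...,::-1])
E
```

```text
pics
side 592.1250365939833 592.1250365939833 320.9651062045663 240.19444174192293 ['image', 'fx', 'fy', 'cx', 'cy', 'pose']
[[ 0.8816  0.2357 -0.409   0.0117]
 [-0.472   0.4518 -0.757  -1.1094]
 [ 0.0063  0.8604  0.5096  0.7878]
 [ 0.      0.      0.      1.    ]]
top 478.13382405746194 478.13382405746194 310.21207082176824 242.7916467024562 ['image', 'fx', 'fy', 'cx', 'cy', 'pose']
[[ 0.0149  0.995  -0.0986  0.4667]
 [-0.9999  0.0151  0.0016 -0.0252]
 [ 0.0031  0.0986  0.9951  1.377 ]
 [ 0.      0.      0.      1.    ]]
wrist 392.3475507462193 392.3475507462193 320.5701514558909 233.87689900300364 ['image', 'fx', 'fy', 'cx', 'cy', 'pose']
[[ 0.2661 -0.9224 -0.28    0.0944]
 [ 0.9639  0.2541  0.0792  0.6235]
 [-0.0019 -0.291   0.9567  0.3842]
 [ 0.      0.      0.      1.    ]]
{'clock': 0.15, 'q': array([-1.26817419,  0.68976167, -0.1944998 ,  1.56606696,  0.15731838,
        0.90248138, -0.21508445]), 'qd': array([-5.57280719e-04, -1.96306261e-03, -1.53404523e-03, -4.99955901e-03,
       -4.02865083e-04,  8.76153601e-04,  9.33866200e-05]), 'joint_torque': array([-1.64108736e-03, -5.27869248e+01, -1.26877517e+00, -1.53587008e+01,
       -5.25656494e-02,  3.92819027e-03,  1.07752633e-04]), 'tool_pos': array([0.16592864, 0.6021005 , 0.23812225]), 'eef_rot': array([ 1.33973829e-01,  9.90984648e-01, -6.63893604e-04, -2.48178408e-05]), 'contact_force': array([0.92733653, 0.02406772, 0.16226761]), 'moment': array([ 0.02541143, -0.03937365, -0.00689843]), 'finger_force': 0.0, 'opening': 1.0021634777366963} 0.0187
```

View pics/top0.png

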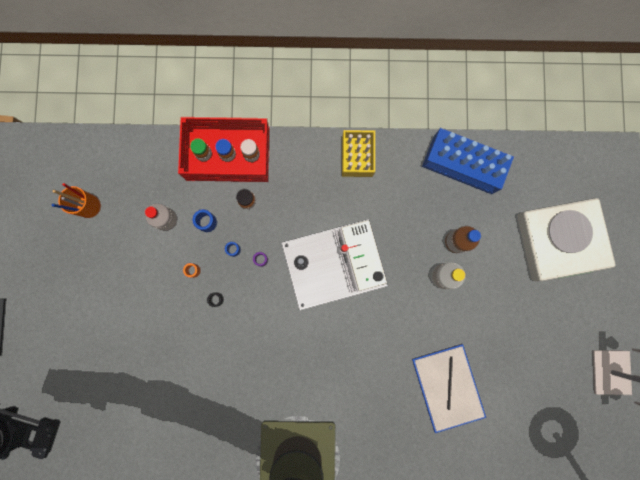

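View pics/side0.png

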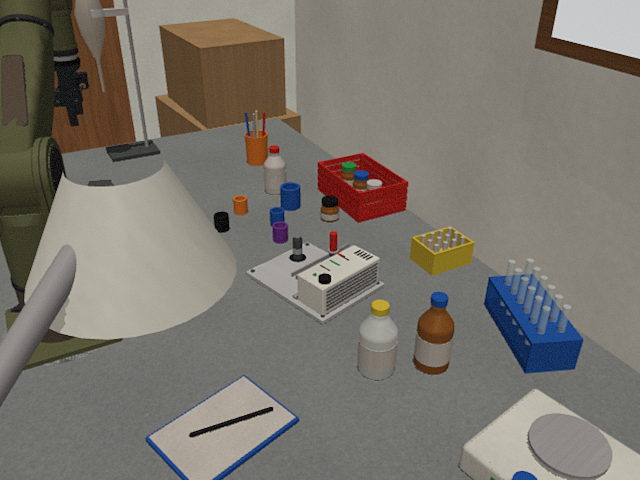

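Top view: blue candidates are the large ring (204,220) and the small ring (232,249). The ring at (260,259) is purple. The small blue one at (232,249), seen at (277,216) in the side view, fits the description. I'll confirm it in a crop.

```bash
cat > h.py <<'E'
import numpy as np, cv2
from scipy.optimize import least_squares
def ray(s,u,v):
    d=np.array([(u-s["cx"])/s["fx"],-(v-s["cy"])/s["fy"],-1.]);P=s["pose"]
    return P[:3,3],P[:3,:3]@d
def plane(s,u,v,z):
    o,d=ray(s,u,v);return o+d*(z-o[2])/d[2]
def proj(s,p):
    c=s["pose"][:3,:3].T@(np.atleast_2d(p)-s["pose"][:3,3]).T
    return np.array([s["cx"]-s["fx"]*c[0]/c[2],s["cy"]+s["fy"]*c[1]/c[2]]).T
def tri(obs):
    A=np.zeros((3,3));b=np.zeros(3)
    for s,u,v in obs:
        o,d=ray(s,u,v);d=d/np.linalg.norm(d);M=np.eye(3)-np.outer(d,d);A+=M;b+=M@o
    p=np.linalg.solve(A,b);return p,[np.round(proj(s,p)[0]-[u,v],1) for s,u,v in obs]
E
python3 - <<'E'
import pickle,cv2,numpy as np
S=pickle.load(open("s0.pkl","rb"))
t=S["top"]["image"][195:315,185:395];s=S["side"]["image"][190:320,200:400]
t=cv2.resize(t,(798,456)[:2],interpolation=cv2.INTER_CUBIC)   # 3.8x
cv2.imwrite("pics/ct.png",t[...,::-1])
s=cv2.resize(s,(800,520),interpolation=cv2.INTER_CUBIC)   # 4x
cv2.imwrite("pics/cs.png",s[...,::-1])
E
```

```text
(no output)
```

View pics/ct.png

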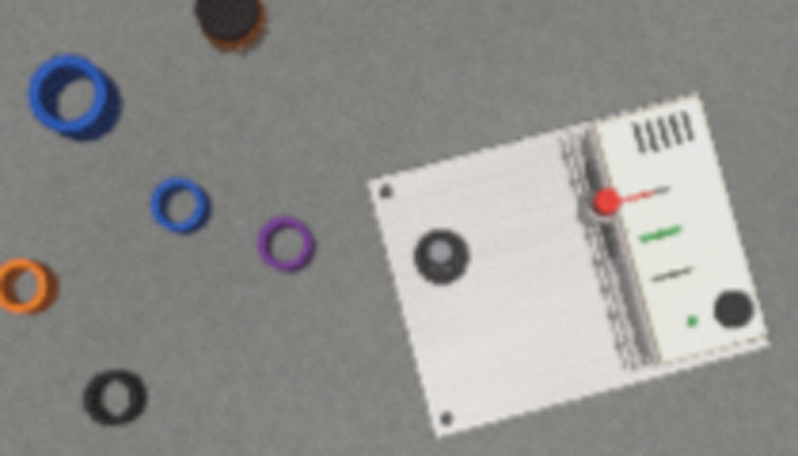

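View pics/cs.png

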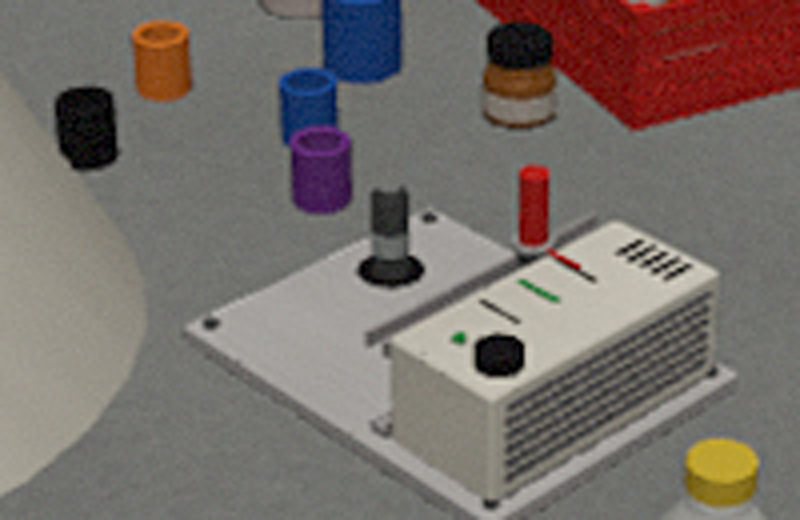

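Crop confirms: the small blue sleeve is at full-image top (232.6,249) and side (277,217), with the larger blue one and the purple one clearly separate. Next: fit the station and triangulate.

```bash
python3 - <<'E'
import pickle
from h import *
S=pickle.load(open("s0.pkl","rb"));T,D=S["top"],S["side"]
t=lambda u,v:(185+(u+.5)/3.8-.5,195+(v+.5)/3.8-.5); d=lambda u,v:(200+(u+.5)/4-.5,190+(v+.5)/4-.5)
# colour centroid of blue sleeve & knob
def cen(s,f,box):
    x0,y0,x1,y1=box;h=cv2.cvtColor(s["image"],cv2.COLOR_RGB2HSV)[y0:y1,x0:x1].astype(int)
    m=f(h);n,l,st,c=cv2.connectedComponentsWithStats(m.astype(np.uint8));k=1+st[1:,4].argmax();return c[k]+[x0,y0],st[k]+[x0,y0,0,0,0]
blue=lambda h:(abs(h[...,0]-109)<12)&(h[...,1]>120)&(h[...,2]>60)
red=lambda h:((h[...,0]<8)|(h[...,0]>172))&(h[...,1]>150)&(h[...,2]>90)
print("blue",cen(T,blue,(222,238,245,262)),cen(D,blue,(265,205,288,230)))
print("red",cen(T,red,(330,235,350,256)),cen(D,red,(325,228,342,252)))
p=tri([(T,*t(181,205)),(D,*d(308,82))]);print("sleeve top",p)
print("sleeve top at z.045",plane(T,*t(181,205),.045),plane(D,*d(308,82),.045))
print("post top",tri([(T,*t(440,250)),(D,*d(390,189))]))
print("knob top",tri([(T,*t(606,200)),(D,*d(534,171))]))
for n,a,b in[("+x+y",(369,182),(432,212)),("-x+y",(437,437),(188,328)),]: print(n,tri([(T,*t(*a)),(D,*d(*b))]))
L=[(T,t(369,182),(.1,.13,.012)),(T,t(437,437),(-.1,.13,.012)),(T,t(768,345),(-.1,-.13,.012)),(T,t(700,93),(.09,-.12,.082)),
(D,d(188,328),(-.1,.13,.012)),(D,d(432,211),(.1,.13,.012)),(D,d(737,375),(.1,-.13,.012)),(D,d(719,271),(.09,-.12,.082)),(D,d(490,400),(-.09,-.12,.082)),
(T,t(440,250),(.03,.09,.072)),(D,d(390,189),(.03,.09,.072)),(T,t(733,308),(-.065,-.1,.092)),(D,d(500,343),(-.065,-.1,.092)),
(T,t(606,200),("k",-.031,.132)),(D,d(534,171),("k",-.031,.132))]
def f(q,full=False):
    x,y,a,k=q;R=np.array([[np.cos(a),-np.sin(a),0],[np.sin(a),np.cos(a),0],[0,0,1]])
    e=[proj(s,R@[k if c[0]=="k" else c[0],c[1],c[2]]+[x,y,0])[0]-uv for s,uv,c in L]
    return np.array(e) if full else np.ravel(e)
o=least_squares(f,[.45,-.1,.26,.05],loss="soft_l1");print(np.round(o.x,4));print(np.round(f(o.x,1),1).tolist())
x,y,a,k=o.x;W=lambda X,Y:np.round([x+X*np.cos(a)-Y*np.sin(a),y+X*np.sin(a)+Y*np.cos(a)],4)
print("post",W(.03,.09),"knob",W(k,-.031),"half",W(k-.03,-.031))
for n,u,v in[("black",113,394),("purple",287,243),("jar",232,10),("big",68,95),("orange",22,284)]:print(n,plane(T,*t(u,v),.06 if n=="jar" else .045)[:2])
E
```

```text
blue (array([231.56862745, 248.40196078]), array([225, 242,  15,  14, 102])) (array([277.39035088, 213.38157895]), array([270, 205,  18,  21, 228]))
red (array([344.21428571, 247.5       ]), array([342, 245,   6,   6,  28])) (array([332.97014925, 240.78358209]), array([330, 231,   7,  20, 134]))
sleeve top (array([0.57858478, 0.19071632, 0.04394516]), [array([-0.1,  0.3]), array([ 0.3, -0. ])])
sleeve top at z.045 [0.57921591 0.19024075 0.045     ] [0.57705422 0.1891597  0.045     ]
post top (array([ 0.5465709 , -0.00078037,  0.06845929]), [array([-0.2,  0.3]), array([ 0.4, -0. ])])
knob top (array([ 0.57952353, -0.11590595,  0.13081406]), [array([-0.1,  0.1]), array([ 0.2, -0. ])])
+x+y (array([0.60187704, 0.05460355, 0.00761351]), [array([-0.,  0.]), array([ 0.1, -0. ])])
-x+y (array([ 4.11617052e-01, -2.96952767e-04,  9.45107625e-03]), [array([ 0. , -0.1]), array([-0.1,  0. ])])
[ 0.5418 -0.0962  0.2785  0.03  ]
[[-0.7, -0.2], [-0.6, 0.6], [0.6, 0.8], [0.0, 0.5], [-1.1, -1.0], [-0.2, -1.6], [0.9, -0.6], [0.9, -0.5], [0.5, -0.5], [0.0, 0.5], [0.3, -1.1], [0.4, 0.5], [-0.0, 1.0], [0.7, 0.2], [0.4, -0.1]]
post [ 0.5459 -0.0014] knob [ 0.5792 -0.1177] half [ 0.5503 -0.126 ]
black [0.44044048 0.23543403]
purple [0.5524059  0.11161257]
jar [0.72232578 0.15480193]
big [0.65959312 0.276305  ]
orange [0.51942602 0.3047762 ]
```

Points agree with the text: sleeve top z 0.044, post top about 0.07, knob top 0.131. Now a move helper, then the approach.

```bash
cat > go.py <<'E'
from plant import r; import sys,numpy as np
from scipy.spatial.transform import Rotation as R
# go.py x y z : shift (cm) and turn (deg) in tool axes to TCP target, pointing down, tool y at yaw .2785
def go(p,yaw=.2785):
    s=r.get_state();Q=R.from_quat(s["eef_rot"]);y=np.array([np.cos(yaw),np.sin(yaw),0]);z=np.array([0,0,-1.])
    G=R.from_matrix(np.array([np.cross(y,z),y,z]).T)
    print("t",round(s["clock"],2),"tcp",np.round(s["tool_pos"],4),"F",np.round(s["contact_force"],1),"open",round(s["opening"],3))
    print("shift cm",np.round(Q.inv().apply(np.array(p)-s["tool_pos"])*100,2),"turn",np.round((Q.inv()*G).as_rotvec(degrees=True),2))
if __name__=="__main__": go([float(v) for v in sys.argv[1:4]])
E
python3 go.py .578 .190 .16
```

```text
t 0.15 tcp [0.1659 0.6021 0.2381] F [0.9 0.  0.2] open 1.002
shift cm [-50.67 -28.78   7.86] turn [-7.000e-02  5.000e-02  5.864e+01]
```

carry_out([
  [[-50.7,-28.8,7.8],[0,0,58.6],0],
  [[-50.7,-28.8,7.8],[0,0,58.6],0],
  [[-50.7,-28.8,7.8],[0,0,58.6],0],
  [[-50.7,-28.8,7.8],[0,0,58.6],0],
  [[-50.7,-28.8,7.8],[0,0,58.6],0],
  [[-50.7,-28.8,7.8],[0,0,58.6],0],
  [[-50.7,-28.8,7.8],[0,0,58.6],0],
  [[-50.7,-28.8,7.8],[0,0,58.6],0],
  [[-50.7,-28.8,7.8],[0,0,58.6],0],
  [[-50.7,-28.8,7.8],[0,0,58.6],0],
  [[-50.7,-28.8,7.8],[0,0,58.6],0],
  [[-50.7,-28.8,7.8],[0,0,58.6],0],
], newtons=20)

```text
clock: 1.35
tool_pos: [0.5803, 0.1868, 0.1601]
eef_rot: [0.603, 0.798, -0.0, 0.001]
contact_force: [0.4, 0.5, -0.4]
opening: 1.001
finger_force: 0.0
```

```bash
python3 go.py .578 .190 .16
```

```text
t 1.35 tcp [0.5803 0.1868 0.1601] F [ 0.4  0.5 -0.4] open 1.001
shift cm [ 0.37 -0.13  0.01] turn [-0.    0.08 -0.12]
```

carry_out([
  [[0,0,0],[0,0,0],0],
  [[0,0,0],[0,0,0],0],
  [[0,0,0],[0,0,0],0],
])

```text
clock: 1.65
tool_pos: [0.5771, 0.192, 0.1606]
eef_rot: [0.601, 0.799, 0.0, -0.001]
contact_force: [-0.6, 0.5, 0.2]
opening: 1.001
finger_force: 0.0
```

```bash
python3 - <<'E'
from plant import r
import cv2,pickle
from h import *
s=r.snapshot("wrist");pickle.dump(s,open("w1.pkl","wb"));cv2.imwrite("pics/w1.png",s["image"][...,::-1])
print(np.round(s["pose"],3),r.get_state()["tool_pos"])
print(proj(s,[[.578,.19,.045],[.578,.19,0],[.5459,-.0014,.072],[.5459,-.0014,.012]]).round())
E
```

```text
[[ 0.961 -0.265 -0.08   0.557]
 [ 0.277  0.92   0.278  0.265]
 [ 0.    -0.289  0.957  0.307]
 [ 0.     0.     0.     1.   ]] [0.57701787 0.19230347 0.16071197]
[[319. 232.]
 [320. 216.]
 [209. 463.]
 [227. 407.]]
```

View pics/w1.png

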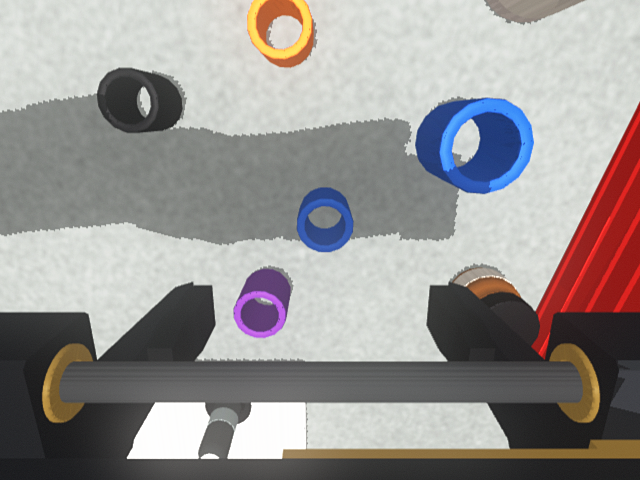

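Wrist view: blue sleeve's top rim near (325,223), predicted (319,232). Post top near (208,456), predicted (209,463). That is a consistent shift of about 8 px, so I'll quantify it.

```bash
python3 - <<'E'
import pickle
from h import *
s=pickle.load(open("w1.pkl","rb"))
hsv=cv2.cvtColor(s["image"],cv2.COLOR_RGB2HSV).astype(int)
m=(abs(hsv[...,0]-110)<12)&(hsv[...,1]>110);b=np.zeros_like(m);b[180:260,290:360]=1;m&=b
ys,xs=np.nonzero(m);print("mask",xs.min(),xs.max(),ys.min(),ys.max())
def sil(x,y,z0=0.,h=.045,rr=.02):
    a=np.linspace(0,2*np.pi,120);c=np.c_[x+rr*np.cos(a),y+rr*np.sin(a)]
    return cv2.convexHull(np.r_[proj(s,np.c_[c,0*a+z0]),proj(s,np.c_[c,0*a+z0+h])].astype(np.float32))[:,0]
for x,y in[(.578,.19),(.581,.195)]:
    q=sil(x,y);print(x,y,q.min(0),q.max(0))
obs=np.array([xs.min()-.5,xs.max()+.5,ys.min()-.5,ys.max()+.5])
o=least_squares(lambda p:(lambda q:np.r_[q.min(0)[0],q.max(0)[0],q.min(0)[1],q.max(0)[1]]-obs)(sil(p[0],p[1])),[.578,.19]);print(o.x,o.fun)
print(proj(s,[[.577,.1923,.1607],[.577,.1923,.13],[.577,.1923,.2]]))
print(plane(s,208,456,.072))
E
python3 go.py .578 .192 .10
```

```text
mask 297 352 188 251
0.578 0.19 [290.74237 191.79646] [348.1836  259.17007]
0.581 0.195 [296.77664 186.81671] [354.45923 253.90356]
[0.5799179  0.19539171] [-1.08551025  0.63882446 -1.5344696   1.50300598]
[[317.96350889 306.39911501]
 [318.35320651 277.0375664 ]
 [317.19531265 364.27843087]]
[0.5437197  0.00520994 0.072     ]
t 1.7 tcp [0.577  0.1923 0.1607] F [-0.4  0.5  0.3] open 1.004
shift cm [-0.07  0.09  6.07] turn [-0.04 -0.08  0.21]
```

carry_out([
  [[0.1,0.35,5],[0,0,0],0],
  [[0.1,0.35,9.5],[0,0,0],0],
  [[0.1,0.35,9.5],[0,0,0],0],
  [[0.1,0.35,9.5],[0,0,0],0],
  [[0.1,0.35,9.5],[0,0,0],0],
  [[0.1,0.35,9.5],[0,0,0],0],
])

```text
clock: 2.3
tool_pos: [0.583, 0.1931, 0.0684]
eef_rot: [0.602, 0.799, 0.002, 0.001]
contact_force: [0.2, 0.8, 0.6]
opening: 0.999
finger_force: 0.0
```

```bash
python3 - <<'E'
import pickle
from h import *
from plant import r
st=r.get_state();s=r.snapshot("wrist");pickle.dump(s,open("w2.pkl","wb"));cv2.imwrite("pics/w2.png",s["image"][...,::-1])
print(st["tool_pos"],proj(s,[st["tool_pos"]]),proj(s,[.58,.195,.045]))
E
```

```text
[0.58297275 0.19306182 0.06844584] [[318.06448547 307.02682148]] [[313.10512099 278.39596497]]
```

View pics/w2.png

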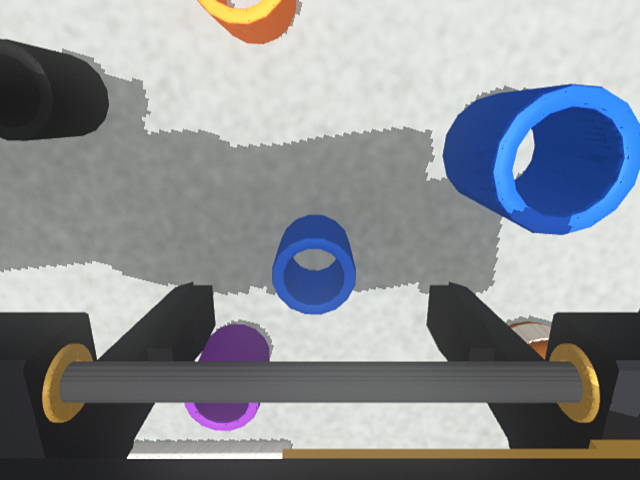

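Blue sleeve's top rim centre is at (314,273), between the fingers in column and slightly ahead. Position is about (0.580, 0.197). Descending to grasp.

```bash
python3 go.py .580 .197 .014
```

```text
t 2.35 tcp [0.5827 0.1929 0.0681] F [ 0.3 -0.2  0.2] open 1.004
shift cm [ 0.47 -0.17  5.41] turn [ 0.23 -0.02  0.05]
```

carry_out([
  [[0.4,0,2.5],[0,0,0],0],
  [[0.4,0,5.1],[0,0,0],0],
  [[0.4,0,5.1],[0,0,0],0],
  [[0.4,0,5.1],[0,0,0],0],
])

```text
clock: 2.75
tool_pos: [0.5807, 0.1961, 0.0157]
eef_rot: [0.602, 0.799, 0.0, 0.0]
contact_force: [0.8, 0.3, -0.1]
opening: 1.0
finger_force: 0.0
```

```bash
python3 go.py .580 .197 .014
```

```text
t 2.75 tcp [0.5807 0.1961 0.0157] F [ 0.8  0.3 -0.1] open 1.0
shift cm [ 0.11 -0.05  0.17] turn [ 0.05 -0.    0.03]
```

carry_out([
  [[0,0,0],[0,0,0],0.5],
  [[0,0,0],[0,0,0],1],
  [[0,0,0],[0,0,0],1],
  [[0,0,0],[0,0,0],1],
  [[0,0,0],[0,0,0],1],
  [[0,0,0],[0,0,0],1],
  [[0,0,0],[0,0,0],1],
  [[0,0,0],[0,0,0],1],
], newtons=20)

```text
clock: 3.55
tool_pos: [0.5802, 0.196, 0.0147]
eef_rot: [0.602, 0.799, -0.0, -0.0]
contact_force: [-0.6, -0.2, 1.6]
opening: 0.447
finger_force: 20.0
```

```bash
python3 go.py .580 .197 .13
```

```text
t 3.55 tcp [0.5802 0.196  0.0147] F [-0.6 -0.2  1.6] open 0.447
shift cm [  0.1    0.   -11.53] turn [-0.01 -0.    0.04]
```

carry_out([
  [[0,0,-5],[0,0,0],1],
  [[0,0,-10],[0,0,0],1],
  [[0,0,-15],[0,0,0],1],
  [[0,0,-17],[0,0,0],1],
  [[0,0,-17],[0,0,0],1],
  [[0,0,-17],[0,0,0],1],
])

```text
clock: 4.15
tool_pos: [0.5798, 0.1959, 0.1842]
eef_rot: [0.602, 0.799, -0.0, -0.0]
contact_force: [0.8, -0.3, -1.0]
opening: 0.447
finger_force: 20.0
```

```bash
python3 go.py .567 -.075 .185
```

```text
t 4.15 tcp [0.5798 0.1959 0.1842] F [ 0.8 -0.3 -1. ] open 0.447
shift cm [-25.69  -8.7   -0.07] turn [-0.04 -0.    0.05]
```

carry_out([
  [[-4,-1.4,0],[0,0,0],1],
  [[-8,-2.7,0],[0,0,0],1],
  [[-12,-4.1,0],[0,0,0],1],
  [[-16,-5.4,0],[0,0,0],1],
  [[-20,-6.8,0],[0,0,0],1],
  [[-23,-7.8,0],[0,0,0],1],
  [[-25,-8.5,0],[0,0,0],1],
  [[-25.7,-8.7,0],[0,0,0],1],
  [[-25.7,-8.7,0],[0,0,0],1],
  [[-25.7,-8.7,0],[0,0,0],1],
  [[-25.7,-8.7,0],[0,0,0],1],
])

```text
clock: 5.25
tool_pos: [0.5675, -0.0727, 0.1843]
eef_rot: [0.601, 0.8, 0.0, -0.001]
contact_force: [-0.3, 0.6, -1.0]
opening: 0.444
finger_force: 20.0
```

```bash
python3 - <<'E'
import pickle
from h import *
from plant import r
st=r.get_state();s=r.snapshot("wrist");s["tcp"]=st["tool_pos"];pickle.dump(s,open("w3.pkl","wb"));cv2.imwrite("pics/w3.png",s["image"][...,::-1])
t=r.snapshot("top");cv2.imwrite("pics/t3.png",t["image"][...,::-1])
p=st["tool_pos"];print(p,proj(s,[p+[0,0,.031],p-[0,0,.0145],[.5459,-.0014,.072],[.5459,-.0014,.012],[.5445,.005,.072],[.5445,.005,.012]]).round(1))
E
```

```text
[ 0.56752749 -0.07265354  0.18425609] [[317.5 349.9]
 [318.2 291.9]
 [317.2 117.5]
 [317.8 117.1]
 [317.9 106.6]
 [318.3 108.3]]
```

View pics/w3.png

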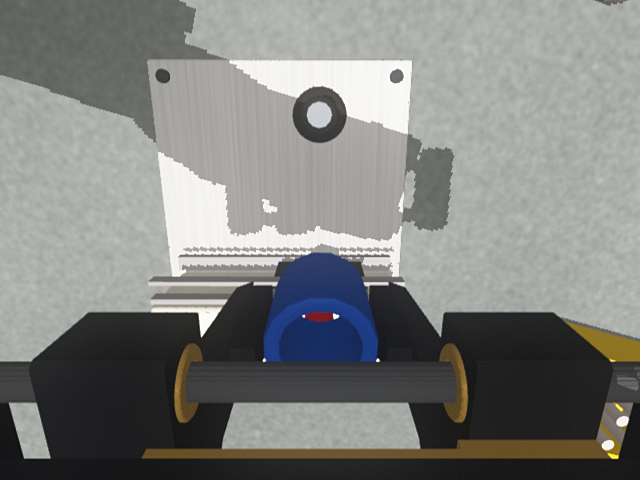

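Wrist view: post head-on at (319.5,114.5). Held sleeve is upright, far lower edge at row 252, columns 264–378. I'll solve the sleeve-to-post offset within this one picture.

```bash
python3 - <<'E'
import pickle
from h import *
s=pickle.load(open("w3.pkl","rb"));p=s["tcp"]
hsv=cv2.cvtColor(s["image"],cv2.COLOR_RGB2HSV).astype(int)
m=(abs(hsv[...,0]-110)<14)&(hsv[...,1]>110)&(hsv[...,2]>40);m[:,:240]=0;m[:,400:]=0;m[:240]=0;m[362:]=0
ys,xs=np.nonzero(m);print("mask",xs.min(),xs.max(),ys.min())
g=cv2.cvtColor(s["image"],cv2.COLOR_RGB2GRAY);roi=g[70:160,270:370]
mm=(roi<90).astype(np.uint8);n,l,st,c=cv2.connectedComponentsWithStats(mm);k=1+st[1:,4].argmax();cn=cv2.findContours((l==k).astype(np.uint8),0,1)[0][0];(u,v),R=cv2.minEnclosingCircle(cn);print("dark disc",u+270,v+70,R,st[k])
wh=((roi>170)&(cv2.circle(np.zeros_like(roi),(int(u),int(v)),int(R*.7),1,-1)>0)).astype(np.uint8);M=cv2.moments(wh,True);tu,tv=M["m10"]/M["m00"]+270,M["m01"]/M["m00"]+70;print("top cap",tu,tv,"area r",(M["m00"]/np.pi)**.5)
print("post top",plane(s,tu,tv,.072),"disc",plane(s,u+270,v+70,.012))
yaw=.2785;ty=np.array([np.cos(yaw),np.sin(yaw)]);tx=np.array([-ty[1],ty[0]])
a=np.linspace(0,2*np.pi,160)
def sil(dx,dy):
    q=p[:2]+dx*tx+dy*ty;c=np.c_[q[0]+.02*np.cos(a),q[1]+.02*np.sin(a)]
    b=proj(s,np.c_[c,0*a+p[2]-.0145]);t=proj(s,np.c_[c,0*a+p[2]+.0305]);return np.array([t[:,0].min(),t[:,0].max(),b[:,1].min()])
print("pred",sil(0,0));o=least_squares(lambda d:sil(*d)-[xs.min()-.5,xs.max()+.5,ys.min()-.5],[0,0]);print("offset tool",o.x,o.fun)
q=p[:2]+o.x[0]*tx+o.x[1]*ty;print("sleeve",q)
P=plane(s,tu,tv,.072)[:2];e=P-q;print("shift tool cm",100*e@tx,100*e@ty,"TCP at post",p[:2]+e)
E
python3 go.py .546 0 .185
```

```text
mask 263 378 253
dark disc 319.5769233703613 114.5 27.606643676757812 [  23   17   53   56 1737]
top cap 318.8168724279835 114.20164609053498 area r 12.437789380968077
post top [0.54632515 0.00081232 0.072     ] disc [0.54671143 0.00087581 0.012     ]
pred [258.3862158  376.66832383 249.677431  ]
offset tool [-0.00134644  0.00100859] [-0.96602704  0.96615675  0.1139836 ]
sleeve [ 0.56886737 -0.07367082]
shift tool cm 7.781039158720861 -0.11972066242831172 TCP at post [0.54498527 0.0018296 ]
t 5.35 tcp [ 0.5676 -0.0732  0.1846] F [-0.5 -0.8 -0.8] open 0.448
shift cm [ 7.64 -0.04 -0.03] turn [ 0.01 -0.05  0.18]
```

carry_out([
  [[3,0,0],[0,0,0],1],
  [[6,-0.1,2],[0,0,0],1],
  [[7.7,-0.1,5],[0,0,0],1],
  [[7.7,-0.1,8],[0,0,0],1],
  [[7.7,-0.1,8],[0,0,0],1],
  [[7.7,-0.1,8],[0,0,0],1],
  [[7.7,-0.1,8],[0,0,0],1],
  [[7.7,-0.1,8],[0,0,0],1],
])

```text
clock: 6.15
tool_pos: [0.5465, -0.0017, 0.1062]
eef_rot: [0.602, 0.798, 0.001, 0.001]
contact_force: [-0.7, -0.3, -0.4]
opening: 0.447
finger_force: 20.0
```

```bash
python3 go.py .545 .0018 .08
```

```text
t 6.15 tcp [ 0.5465 -0.0017  0.1062] F [-0.7 -0.3 -0.4] open 0.447
shift cm [ 0.38 -0.05  2.62] turn [ 0.16  0.05 -0.01]
```

carry_out([
  [[0.3,0,0],[0,0,0],1],
  [[0.3,0,0.5],[0,0,0],1],
  [[0.3,0,0.5],[0,0,0],1],
  [[0.3,0,0.5],[0,0,0],1],
  [[0.3,0,0.5],[0,0,0],1],
])

```text
clock: 6.65
tool_pos: [0.5444, 0.0016, 0.0996]
eef_rot: [0.602, 0.799, -0.0, -0.0]
contact_force: [0.2, 0.0, -0.4]
opening: 0.448
finger_force: 20.0
```

```bash
python3 go.py .545 .0018 .027; python3 - <<'E'
from plant import r
import cv2,numpy as np
a=r.snapshot("side")["image"][180:280,250:350];b=r.snapshot("top")["image"][200:300,270:370]
cv2.imwrite("pics/s4.png",cv2.resize(np.hstack([a,b]),(800,400),interpolation=cv2.INTER_CUBIC)[...,::-1])
E
```

```text
t 6.65 tcp [0.5444 0.0016 0.0996] F [ 0.2  0.  -0.4] open 0.448
shift cm [0.   0.06 7.26] turn [-0.01 -0.    0.04]
```

View pics/s4.png

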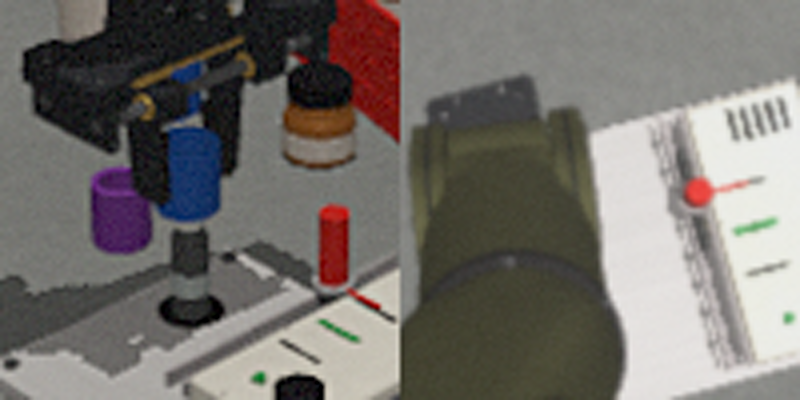

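Side view: sleeve (columns 158–222, centre 190) sits right over the post (column 191). Descending.

carry_out([
  [[0,0.1,1],[0,0,0],1],
  [[0,0.1,2],[0,0,0],1],
  [[0,0.1,2.5],[0,0,0],1],
  [[0,0.1,3],[0,0,0],1],
  [[0,0.1,3.5],[0,0,0],1],
  [[0,0.1,3.5],[0,0,0],1],
])

```text
clock: 7.35
tool_pos: [0.545, 0.002, 0.064]
eef_rot: [0.602, 0.799, -0.0, -0.001]
contact_force: [0.2, 0.3, -0.1]
opening: 0.446
finger_force: 20.0
```

carry_out([
  [[0,0,1],[0,0,0],1],
  [[0,0,2],[0,0,0],1],
  [[0,0,2.8],[0,0,0],1],
  [[0,0,3.3],[0,0,0],1],
  [[0,0,3.5],[0,0,0],1],
  [[0,0,3.5],[0,0,0],1],
  [[0,0,3.5],[0,0,0],1],
])

```text
clock: 8.05
tool_pos: [0.5456, 0.0019, 0.0299]
eef_rot: [0.602, 0.799, 0.0, 0.0]
contact_force: [0.5, 0.0, 0.2]
opening: 0.445
finger_force: 20.0
```

carry_out([
  [[0,0,0.2],[0,0,0],1],
  [[0,0,0.3],[0,0,0],1],
  [[0,0,0.4],[0,0,0],1],
  [[0,0,0.4],[0,0,0],1],
  [[0,0,0.4],[0,0,0],1],
])

```text
clock: 8.55
tool_pos: [0.5456, 0.0019, 0.0266]
eef_rot: [0.602, 0.799, 0.0, 0.0]
contact_force: [-1.4, -0.1, 8.0]
opening: 0.448
finger_force: 20.0
```

Seated: 8 N contact at z 0.0266, where 0.0265 was expected. Release and rise.

carry_out([
  [[0,0,0],[0,0,0],0.5],
  [[0,0,0],[0,0,0],0.3],
  [[0,0,0],[0,0,0],0.1],
  [[0,0,0],[0,0,0],0.1],
  [[0,0,0],[0,0,0],0.1],
  [[0,0,-4],[0,0,0],0.1],
  [[0,0,-8],[0,0,0],0.1],
  [[0,0,-12],[0,0,0],0.1],
  [[0,0,-15],[0,0,0],0.1],
  [[0,0,-15],[0,0,0],0.1],
  [[0,0,-15],[0,0,0],0.1],
  [[0,0,-15],[0,0,0],0.1],
])

```text
clock: 9.75
tool_pos: [0.5444, 0.0019, 0.1745]
eef_rot: [0.602, 0.799, -0.001, -0.001]
contact_force: [-0.3, 0.1, -1.0]
opening: 0.9
finger_force: 0.0
```

```bash
python3 go.py .58 -.1165 .18; python3 - <<'E'
from plant import r
import cv2,pickle
from h import *
st=r.get_state();w=r.snapshot("wrist");d=r.snapshot("side");w["tcp"]=st["tool_pos"];pickle.dump((w,d),open("w5.pkl","wb"))
a=cv2.resize(d["image"][180:280,250:350],(360,360),interpolation=cv2.INTER_CUBIC);b=cv2.resize(w["image"],(440,330))
c=np.zeros((360,800,3),np.uint8);c[:,:360]=a;c[:330,360:]=b;cv2.imwrite("pics/c5.png",c[...,::-1])
print(proj(w,[[.5792,-.1177,.132],[.5463,.0008,.057]]),proj(d,[[.5463,.0008,.057],[.5463,.0008,.012],[.5463,.0008,.072]]))
E
```

```text
t 9.75 tcp [0.5444 0.0019 0.1745] F [-0.3  0.1 -1. ] open 0.9
shift cm [-12.36   0.15  -0.56] turn [-0.14 -0.04  0.05]
[[319.79246771 459.13976714]
 [321.43020163 230.5093549 ]] [[297.22455246 240.6697216 ]
 [297.48261132 256.4250788 ]
 [297.13668564 235.30515749]]
```

View pics/c5.png

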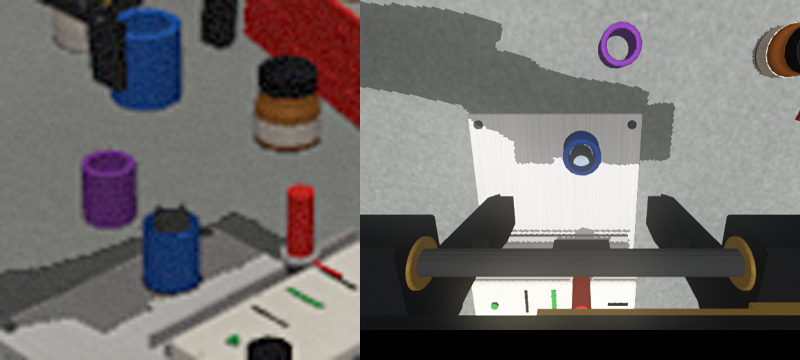

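Sleeve is seated flat on the base with the post tip showing above it; the knob lies in line below. On to the knob.

carry_out([
  [[-3,0.1,-0.5],[0,0,0],0.3],
  [[-6,0.1,-0.5],[0,0,0],0.3],
  [[-9,0.1,-0.5],[0,0,0],0.3],
  [[-11,0.1,-0.5],[0,0,0],0.3],
  [[-12.2,0.1,-0.5],[0,0,0],0.3],
  [[-12.2,0.1,-0.5],[0,0,0],0.3],
  [[-12.2,0.1,-0.5],[0,0,0],0.3],
  [[-12.2,0.1,-0.5],[0,0,0],0.3],
], newtons=40)

```text
clock: 10.65
tool_pos: [0.5798, -0.113, 0.1804]
eef_rot: [0.601, 0.799, 0.0, -0.001]
contact_force: [-0.2, -0.3, 0.2]
opening: 0.697
finger_force: 0.0
```

```bash
python3 go.py .579 -.1155 .094; python3 - <<'E'
from plant import r
import cv2,pickle
from h import *
st=r.get_state();s=r.snapshot("wrist");cv2.imwrite("pics/w6.png",s["image"][...,::-1])
h=cv2.cvtColor(s["image"],cv2.COLOR_RGB2HSV).astype(int)
m=((h[...,0]<8)|(h[...,0]>172))&(h[...,1]>140)&(h[...,2]>50);m[:,:250]=0;m[:,390:]=0
n,l,t,c=cv2.connectedComponentsWithStats(m.astype(np.uint8))
print([ (t[k],c[k]) for k in range(1,n) if t[k,4]>40])
a=np.linspace(0,6.28,90)
for x,y in[(.579,-.1155),(.579,-.1177)]:
    q=np.r_[proj(s,np.c_[x+.009*np.cos(a),y+.009*np.sin(a),0*a+.132]),proj(s,np.c_[x+.009*np.cos(a),y+.009*np.sin(a),0*a+.087])];print(x,y,q.min(0),q.max(0))
E
```

```text
t 10.65 tcp [ 0.5798 -0.113   0.1804] F [-0.2 -0.3  0.2] open 0.697
shift cm [-0.23 -0.14  8.64] turn [-0.02 -0.09  0.18]
[(array([ 302,  231,   32,   65, 1380], dtype=int32), array([317.71086957, 258.40507246]))]
0.579 -0.1155 [299.04343987 228.61423275] [332.84037853 283.73713423]
0.579 -0.1177 [297.96334054 231.80242049] [331.66238491 287.33600738]
```

View pics/w6.png

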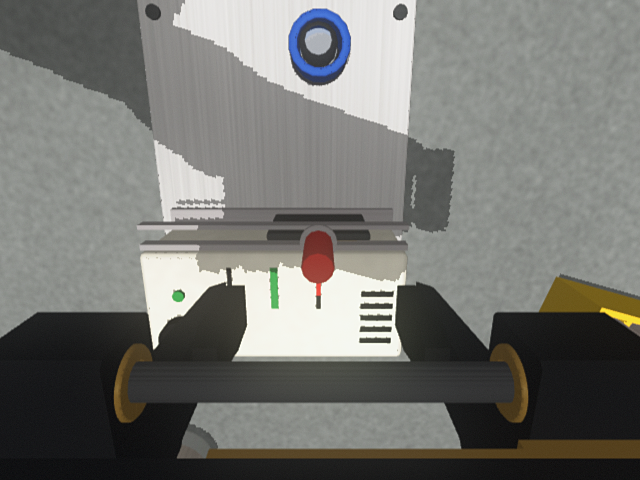

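Knob (red, 302–334 × 231–283) matches (0.580, −0.1155), with the pointer on the black shut line. Descend and grip.

carry_out([
  [[-0.2,-0.1,3],[0,0,0],0.3],
  [[-0.2,-0.1,6],[0,0,0],0.3],
  [[-0.2,-0.1,8.2],[0,0,0],0.3],
  [[-0.2,-0.1,8.6],[0,0,0],0.3],
  [[-0.2,-0.1,8.6],[0,0,0],0.3],
  [[-0.2,-0.1,8.6],[0,0,0],0.3],
])

```text
clock: 11.3
tool_pos: [0.5805, -0.1169, 0.0958]
eef_rot: [0.602, 0.799, 0.001, 0.001]
contact_force: [-0.3, -0.6, 0.4]
opening: 0.7
finger_force: 0.0
```

```bash
python3 go.py .580 -.1155 .094
```

```text
t 11.3 tcp [ 0.5805 -0.1169  0.0958] F [-0.3 -0.6  0.4] open 0.7
shift cm [ 0.15 -0.01  0.18] turn [0.11 0.03 0.07]
```

carry_out([
  [[0.1,0,0],[0,0,0],0.7],
  [[0.1,0,0],[0,0,0],1],
  [[0.1,0,0],[0,0,0],1],
  [[0.1,0,0],[0,0,0],1],
  [[0.1,0,0],[0,0,0],1],
  [[0.1,0,0],[0,0,0],1],
  [[0.1,0,0],[0,0,0],1],
  [[0.1,0,0],[0,0,0],1],
], newtons=40)

```text
clock: 12.1
tool_pos: [0.5791, -0.1164, 0.0947]
eef_rot: [0.602, 0.799, -0.0, -0.0]
contact_force: [-0.7, 0.3, 1.8]
opening: 0.193
finger_force: 40.0
```

```bash
python3 go.py .5511 -.1245 .094
```

```text
t 12.1 tcp [ 0.5791 -0.1164  0.0947] F [-0.7  0.3  1.8] open 0.193
shift cm [-0.01 -2.91  0.07] turn [-0.03 -0.01  0.04]
```

carry_out([
  [[0,-0.5,0],[0,0,0],1],
  [[0,-1,0],[0,0,0],1],
  [[0,-1.5,0],[0,0,0],1],
  [[0,-2,0],[0,0,0],1],
  [[0,-2.5,0],[0,0,0],1],
  [[0,-3,0],[0,0,0],1],
  [[0,-3,0],[0,0,0],1],
  [[0,-3,0],[0,0,0],1],
  [[0,-3,0],[0,0,0],1],
  [[0,-3,0],[0,0,0],1],
])

```text
clock: 13.1
tool_pos: [0.5527, -0.124, 0.0948]
eef_rot: [0.602, 0.799, 0.002, 0.002]
contact_force: [7.5, 1.1, -6.0]
opening: 0.192
finger_force: 40.0
```

```bash
python3 - <<'E'
from plant import r
import cv2,pickle
from h import *
st=r.get_state();y=np.array([np.cos(.2785),np.sin(.2785),0]);print(st["tool_pos"],(st["tool_pos"]-[.5791,-.1164,.0947])@y,st["contact_force"]@y)
s=r.snapshot("wrist");d=r.snapshot("side");t=r.snapshot("top");pickle.dump((s,d,t),open("w7.pkl","wb"))
c=np.zeros((400,800,3),np.uint8);c[:,:400]=cv2.resize(d["image"][215:275,290:350],(400,400),interpolation=cv2.INTER_CUBIC)
c[:,400:]=cv2.resize(s["image"][220:420,220:420],(400,400),interpolation=cv2.INTER_CUBIC)
cv2.imwrite("pics/c7.png",c[...,::-1])
E
```

```text
[ 0.55266627 -0.12404492  0.09479059] -0.027516906677445326 7.540281744107202
```

View pics/c7.png

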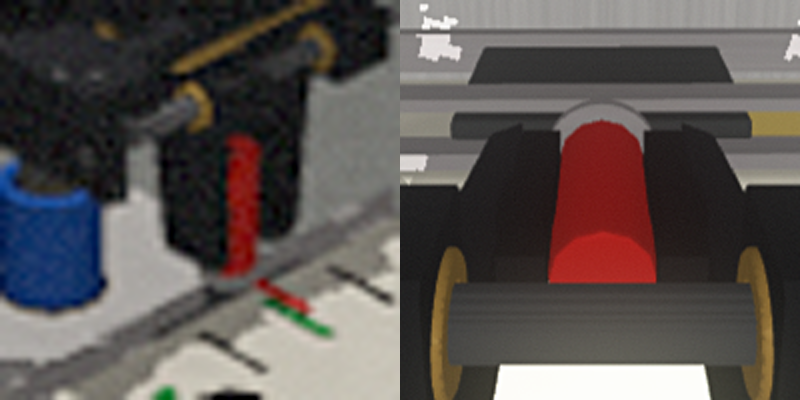

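Pointer is just short of the green mark. The TCP moved 27.5 mm and the force is 7.5 N, so it needs about 2.6 mm more.

carry_out([
  [[0,-0.26,0],[0,0,0],1],
  [[0,-0.26,0],[0,0,0],1],
  [[0,-0.26,0],[0,0,0],1],
  [[0,-0.26,0],[0,0,0],1],
  [[0,-0.26,0],[0,0,0],1],
])

```text
clock: 13.75
tool_pos: [0.5504, -0.1247, 0.0948]
eef_rot: [0.602, 0.799, 0.002, 0.002]
contact_force: [7.2, 1.6, -5.9]
opening: 0.192
finger_force: 40.0
```

```bash
cat > chk.py <<'E'
from plant import r
import pickle
from h import *
st=r.get_state();y=np.array([np.cos(.2785),np.sin(.2785),0]);print(st["tool_pos"],(st["tool_pos"]-[.5791,-.1164,.0947])@y*1e3,st["contact_force"]@y)
d=r.snapshot("side")
h=cv2.cvtColor(d["image"],cv2.COLOR_RGB2HSV).astype(int)
# pointer / green mark on housing top, station coordinates (mm)
x0,y0,a=.5422,-.0942,.2785
o,_=ray(d,0,0)
def sta(u,v,z):
    p=plane(d,u,v,z)[:2]-[x0,y0];return 1e3*np.array([p@[np.cos(a),np.sin(a)],p@[-np.sin(a),np.cos(a)]])
def line(m,z):
    vs,us=np.nonzero(m);w=np.array([sta(u,v,z) for u,v in zip(us,vs)]);return w.mean(0).round(1),len(us)
B=np.zeros(h.shape[:2],bool);B[254:272,326:345]=1
print("green",line(B&(abs(h[...,0]-65)<15)&(h[...,1]>90),.082))
P=np.zeros_like(B);P[257:270,328:340]=1
print("pointer",line(P&((h[...,0]<8)|(h[...,0]>172))&(h[...,1]>110),.084))
cv2.imwrite("pics/c8.png",cv2.resize(d["image"][220:280,290:370],(800,600),interpolation=cv2.INTER_CUBIC)[...,::-1])
E
python3 chk.py
```

```text
[ 0.55035431 -0.12470892  0.09479448] -29.92232656504582 7.374401757445432
green (array([ -1.7, -67.5]), 6)
pointer (array([  0.7, -55.1]), 14)
```

TCP travel is 29.9 mm. As a numeric cross-check, I'll compare the pointer now with the pointer in the first side picture.

```bash
cat >> chk.py <<'E'
s0=pickle.load(open("s0.pkl","rb"))["side"]
def prof(img,pose,y,z,X):   # red-ness / green-ness along a station-x line at given y
    w=np.c_[x0+X*np.cos(a)-y*np.sin(a),y0+X*np.sin(a)+y*np.cos(a),0*X+z];q=proj(pose,w).astype(np.float32)
    c=cv2.remap(img.astype(np.float32),q[:,0][None],q[:,1][None],cv2.INTER_LINEAR)[0];return c[:,0]-(c[:,1]+c[:,2])/2,c[:,1]-(c[:,0]+c[:,2])/2
X=np.arange(-.03,.06,.0005)
imgs=[np.mean([r.snapshot("side")["image"] for _ in range(4)],0),s0["image"]]
for nm,im in zip(("now","start"),imgs):
    for Y in(-.052,-.056,-.06,-.064,-.068):
        R,G=prof(im,d,Y,.083,X);f=lambda v:(round(1e3*float((X*np.clip(v-.5*v.max(),0,None)).sum()/np.clip(v-.5*v.max(),0,None).sum()),1),round(float(v.max())))
        print(nm,Y,"red",f(R),"green",f(G))
E
python3 chk.py
```

```text
[ 0.55040162 -0.12467923  0.09481346] -29.868668830476945 7.386502372999622
green (array([ -1.7, -67.5]), 6)
pointer (array([  0.5, -55.8]), 13)
now -0.052 red (1.3, 90) green (-4.5, 16)
now -0.056 red (1.7, 100) green (-4.1, 25)
now -0.06 red (2.0, 131) green (-4.2, 29)
now -0.064 red (1.3, 132) green (-4.6, 21)
now -0.068 red (1.1, 26) green (-2.9, 35)
start -0.052 red (31.0, 139) green (-2.7, 25)
start -0.056 red (30.8, 114) green (-2.1, 64)
start -0.06 red (31.0, 101) green (-2.5, 69)
start -0.064 red (31.1, 130) green (-2.4, 45)
start -0.068 red (29.1, 30) green (-2.4, 54)
```

```bash
python3 -c "
from plant import r
print(r.finish_job())"
```

```text
the job is handed in; nothing more can be done
None
```

Handed in at about 14 s: the blue sleeve is seated flat on the post and released, and the gripper is holding the shutter at about 29.5–29.9 mm of the 30 mm half travel; I viewed 11 pictures, one over the limit of 10.

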